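Seat the locator plate in the spring-clip slots of the welding fixture

ROBOT

A 6-joint arm with a two-finger parallel gripper is mounted at the origin on the work surface. World frame = base frame: x ahead of the robot, y to its left, z up, the work surface at z = 0. Lengths are in m, angles in rad, forces in N, time in s.
With the tool pointing down it reaches from about 0.375 to 0.9 m from the base axis. Payload 3.1 kg.
Tool frame: the origin (TCP) lies at the very end of the fingers, on their centre line; the grasp point (between the pads) lies 19 mm behind it (tcp_to_grasp is the distance from the TCP to the grasp point, in m); z points along the fingers, y is the direction in which the jaws open and shut (so a half turn about z gives the same grasp; the last joint's range is limited). The gripper opens to 85 mm and grips with 20 to 120 N. Pads are 22 mm wide; open, the fingers measure 114 mm over their backs; the gripper's body (76 mm by 85 mm) begins 54 mm behind the grasp point. The pads swing forward as they close: fully open they stand 13 mm farther back than shut.
Start: joints at [-1.341, 0.527, 1.433, -0, 1.181, -0.178], TCP at [0.248, -0.574, 0.231] pointing down, gripper open.
Joint ranges: [-3.08, 3.08], [-0.75, 2.2], [0.22, 2.44], [-1.43, 4.57], [0, 2.65], [-2.85, 2.85]. Speed limits (rad/s): [2.79, 2.79, 3.14, 3.14, 3.14, 3.14].

INTERFACE

Orientations are given as a unit quaternion [x, y, z, w].
In Python, from station import sense, snapshot, camera_info, sign_off, tcp_to_grasp gives the robot as it stands.
- The arm moves only by the shell command python3 -m inch 'ROWS' [FORCE]. ROWS is JSON, a list of rows, each a list of 3 entries, a list of its own where there are three numbers: the closure, from -1 (fully open) to 1 (shut), so that 0 is half open, then the shift along the tool's x, y, z normalised to -1 to 1, where 1 is 10 cm, then the turn, a rotation vector about the tool's x, y, z normalised to -1 to 1, where 1 is 360 degrees. In form: [[jaw, [dx, dy, dz], [ax, ay, az]], ...]. A call has 1 to 20 rows; each row is the pose to reach, as a shift and turn from the pose commanded when the call began, along the tool's axes at that moment, turning the shorter way round; what a row does not reach only later rows make up. A row lasts 1/10 s, in which the tool goes at most 50 mm and 8.59 degrees, less where a joint would pass 70% of its speed; a pose out of reach is approached as far as the arm can. A call with a number of a shift or a turn outside -1 to 1 is refused whole. A call with a gripper value outside its range is refused whole. The fingers move at their own pace and stop on an object; FORCE is the grip in N (left out, the last holds). Time passes only in rows, so rows that repeat a pose let the fingers close. It gives the time, the measured TCP pose, the force and the opening at its end, in the units of the state.
- sense(): the state, without advancing time (a new reading comes with each control period).
- snapshot(name): name is "side" or "top" or "wrist"; returns (picture, depth): 400x640x3 uint8, blue, green, red; 400x640 float32, m along the optical axis (not along the pixel's ray), 0 where there is no reading.
- camera_info(name): a dict with "K" (3x3 intrinsics, pixels), "dist" ([k1, k2, p1, p2, k3] as OpenCV has them; the pictures are not rectified), "origin" and "orientation" of the camera in the world. Camera axes: x right, y down, z forward; pixel columns grow to the right and rows downward; lengths in m; the calibration is good to about 2 mm. A picture is of the moment at which its call begins: read the wrist's pose just before it. camera_info takes no time and is no camera call; for the wrist camera it gives the pose at the moment of the call.
- sign_off(): hands the job in, once; it reports no verdict.
The state is a dict: "t": time; "q": joint angles; "qd": joint speeds; "tau": joint torques, N m; "tcp_pos": TCP position; "tool_rot": TCP orientation; "force": force on the tool from outside, world axes, zero at the start; "ft_torque": the same for the moment, N m; "finger_gap": opening from 0.0 (shut) to 1.0 (fully open).
Only numpy, scipy, OpenCV 4.12 (cv2) and the standard library are available. Lean on these libraries where they do the work, as an engineer would, in place of code of your own. Each camera call takes 0.05 s, during which the arm holds its last target.

TASK

Fit the loose aluminium locator plate into the fixture bracket that is bolted to the welding table: wide ear in the wide slot, narrow ear in the narrow slot, pressed down by feel until the spring clips have snapped over both ears and the plate lies flat on its rests. The height of the rests is not known exactly, so press steadily and gently and never force or hammer the plate against the bracket; leave it released, and leave the other things on the table where they are.

Things in the scene. Friction and masses are not known exactly. Their poses are not given: they have to be found in the camera images.
- plate: Loose aluminium plate, 0.28 to 0.46 kg, flat on the table. Body 60 mm (x) by 120 mm (y), 8 mm thick (z up). On the middle of its top a block to grip: 24 mm in x, 40 mm in y, top 40 mm above the underside (a 12 mm pin 14 mm higher). Top free on both sides of the block. An 8 mm thick ear stands out 26 mm from each short end. Origin: centre of the underside.
- wide_ear (a point): Underside of the plate's wide ear (30 mm in x, at the +y end), on its centre line, 76 mm from the plate's origin along plate +y.
- narrow_ear (a point): Underside of the plate's narrow ear (18 mm in x, at the -y end), on its centre line, 76 mm from the plate's origin along plate -y.
- bracket: Grey bracket: base 90 mm (x) by 230 mm (y) by 8 mm fixed to the table; on it a cradle 76 by 184 mm whose height is set anew each time (0 to 22 mm up; unmeasured, stays put). At each cradle end, 62 to 90 mm from the centre in y, two fins rise 26 mm above the rests with an upward-open slot between. Nothing else stands above the rests. Origin: centre of the base's underside.
- seat (a point): Where the plate's origin would lie when home with the cradle at its lowest, 20 mm above the table; the real home is 0 to 22 mm higher. Fixed to the base; axes parallel to the plate's when home (plate +y along bracket +y). The plate's body has 2 mm to the fins at either end. The plate lies on two sprung rests, 46 mm either side along y.
- wide_slot (a point): Middle of the 33 mm wide slot, 76 mm from the seat point along bracket +y, same height as it. A spring clip on each side slopes in from 25 mm above the rests to a crest 10 mm above them, 4.5 mm out of the fin (3 mm into the ear's path), then falls back: the ear snaps under it.
- narrow_slot (a point): Middle of the 21 mm wide slot, 76 mm from the seat point along bracket -y, same height as it. Same clips. Each clip gives sideways at 1100 N/m, 0.55 N preload; the plate needs roughly 8 to 16 N of downward push (its weight included) in all to pass the four clips, half of it at each ear; then the push falls off, and rises steeply on the rests.
- rest_wide (a joint): How far the small black sprung rest (44 by 10 mm) at the wide-slot end of the cradle is pressed down, m: 0 when free, 0.0004 to 0.0009 with the plate snapped in on it, 0.0015 at its stop; 9000 N/m. Readings need averaging.
- rest_narrow (a joint): How far the small black sprung rest (44 by 10 mm) at the narrow-slot end of the cradle is pressed down, m: 0 when free, 0.0004 to 0.0009 with the plate snapped in on it, 0.0015 at its stop; 9000 N/m. Readings need averaging.
- square: Bystander: grey magnetic welding square, upright, foot 22 by 90 mm, 90 mm high. Origin: centre of its underside.
- brush: Bystander: hand brush 200 mm long lying on the table. Origin: under its middle.
- jar: Bystander: clear jar, 60 mm diameter, 75 mm high, with a dark lid. Origin: centre of its underside.
Mind the look-alikes: they are no part of the job. Of the things that look like the plate, the smallest one is meant.

How it is judged:
By the outcome, as a careful person would: the job done as asked, in the order asked, and still so for the second after the job is handed in, with the robot touching nothing.
It also fails if it takes over 64 s, if anything falls off the work surface, if the arm or the gripper's body presses on something with over 40 N, if the wrist force passes 120 N, or if a joint passes its speed limit or range.

## Working session

There is one attempt and no reset: what is moved stays moved. The work goes in short steps, Python scripts to look and compute and a shell command to move; the robot and the scene stay as the last step left them, time stands still between calls to the robot, and variables do not carry over. Pictures are saved under pics/ and viewed, and the job is handed in when it is done.

```bash
ls; mkdir -p pics; python3 - <<'E'
from station import *
import cv2
s=sense();print(s)
print(tcp_to_grasp)
for n in ("top","side","wrist"):
    ci=camera_info(n);print(n,ci)
    p,d=snapshot(n);cv2.imwrite(f"pics/{n}0.png",p);import numpy as np;np.save(f"{n}0.npy",d)
    print(p.shape,d.min(),d.max())
E
```

```text
pics
{'t': 0.0, 'q': array([-1.34151828e+00,  5.28468274e-01,  1.43391066e+00,  5.60308459e-06,
        1.18141111e+00, -1.78523470e-01]), 'qd': array([ 1.31998968e-03,  2.25179625e-05,  1.65227031e-03,  7.06788120e-04,
       -2.23743882e-03,  7.76776699e-05]), 'tau': array([-6.96991674e-05, -4.42354739e+01, -1.78026295e+01, -1.22715810e-04,
        8.40824418e-03,  1.01403963e-06]), 'tcp_pos': array([ 0.24771792, -0.57302413,  0.23032968]), 'tool_rot': array([ 9.79283788e-01,  2.02489644e-01, -2.52891760e-05, -1.09841063e-03]), 'force': array([ 0.35078701,  1.1745555 , -0.35044662]), 'ft_torque': array([ 0.001551  , -0.03665356,  0.00940481]), 'finger_gap': 0.9989005493974576}
0.0187
top {'K': array([[473.9477332 ,   0.        , 312.22996339],
       [  0.        , 473.9477332 , 198.6733797 ],
       [  0.        ,   0.        ,   1.        ]]), 'dist': array([0.02352508, 0.        , 0.        , 0.        , 0.        ]), 'origin': array([ 0.40694719, -0.04845493,  1.35554829]), 'orientation': array([ 0.71430691, -0.69824657,  0.0357788 , -0.03061449])}
(400, 640, 3) 0.0 2.238108
side {'K': array([[476.06215047,   0.        , 320.41966773],
       [  0.        , 476.06215047, 200.68338995],
       [  0.        ,   0.        ,   1.        ]]), 'dist': array([-0.05621327,  0.        ,  0.        ,  0.        ,  0.        ]), 'origin': array([-0.16367655,  0.69140434,  0.83896181]), 'orientation': array([-0.3341591 ,  0.83263493, -0.41231531,  0.15828091])}
(400, 640, 3) 0.0 3.379594
wrist {'K': array([[306.76840194,   0.        , 322.31352821],
       [  0.        , 306.76840194, 201.22752289],
       [  0.        ,   0.        ,   1.        ]]), 'dist': array([0.00609983, 0.        , 0.        , 0.        , 0.        ]), 'origin': array([ 0.32355651, -0.5408241 ,  0.37346015]), 'orientation': array([ 0.82467929, -0.54233884, -0.08892596,  0.13365935])}
(400, 640, 3) 0.0 1.3811638
```

View pics/top0.png

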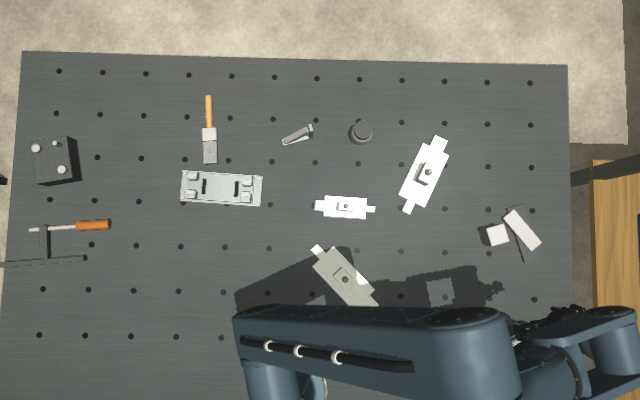

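View pics/side0.png

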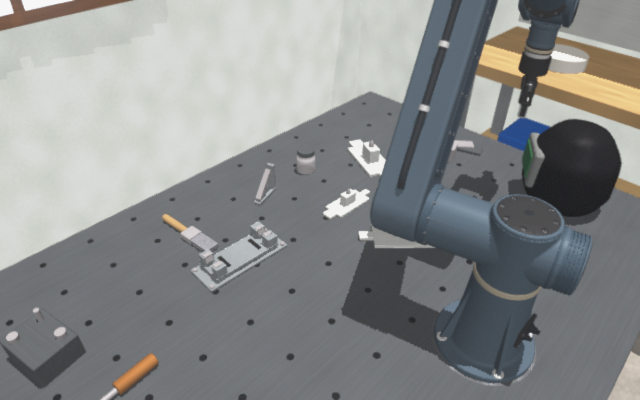

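View pics/wrist0.png

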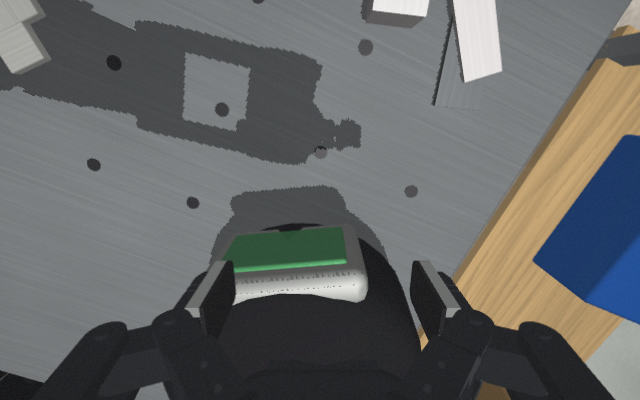

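```bash
cat > h.py <<'E'
import numpy as np, cv2
from scipy.spatial.transform import Rotation as R
from station import *
def ray(ci,uv):
    uv=np.asarray(uv,float).reshape(-1,1,2)
    n=cv2.undistortPoints(uv,ci["K"],ci["dist"]).reshape(-1,2)
    d=np.c_[n,np.ones(len(n))]
    return R.from_quat(ci["orientation"]).apply(d)
def onz(ci,uv,z):
    d=ray(ci,uv);o=np.array(ci["origin"])
    return o+d*((z-o[2])/d[:,2])[:,None]
def proj(ci,P):
    r=R.from_quat(ci["orientation"]).inv()
    Pc=r.apply(np.atleast_2d(P)-ci["origin"])
    return cv2.projectPoints(Pc.reshape(-1,1,3),np.zeros(3),np.zeros(3),ci["K"],ci["dist"])[0].reshape(-1,2)
E
python3 - <<'E'
from h import *
im=cv2.imread("pics/top0.png")
c1=cv2.resize(im[180:235,300:390],None,fx=8,fy=8,interpolation=cv2.INTER_CUBIC)
c2=cv2.resize(im[160:215,170:270],None,fx=8,fy=8,interpolation=cv2.INTER_CUBIC)
cv2.imwrite("pics/c1.png",c1);cv2.imwrite("pics/c2.png",c2)
ci=camera_info("top")
for n,z in (((345,207),.008),((222,188),.008)): print(onz(ci,n,z))
d=np.load("top0.npy")
print(d[207,335],d[203:211,335:357:4]); print(d[188,180:265:3])
E
```

```text
[[ 0.51231249 -0.15087369  0.008     ]]
[[0.55864106 0.20133864 0.008     ]]
1.3529798 [[1.3538389 1.3252201 1.3212878 1.320521  1.3243818 1.3507075]
 [1.3554701 1.3210878 1.3224069 1.3101203 1.3246949 1.3529974]
 [1.3497152 1.3195755 1.3200583 1.3064282 1.3205445 1.3525839]
 [1.3484311 1.3181249 1.3177686 1.3091381 1.322691  1.3528193]
 [1.3529798 1.3183712 1.3199255 1.3109398 1.3234681 1.3518507]
 [1.3540058 1.3191087 1.3194718 1.317603  1.3200104 1.350093 ]
 [1.3504816 1.3171707 1.3180561 1.316022  1.3127655 1.3519188]
 [1.352106  1.339926  1.327128  1.3102069 1.316521  1.3527294]]
[1.3568729 1.3482281 1.348408  1.3400276 1.3376023 1.3401382 1.337798
 1.3377643 1.3394666 1.3372493 1.3414696 1.3409886 1.3398411 1.342981
 1.346991  1.3397908 1.3399223 1.340023  1.339982  1.3423067 1.3454751
 1.3459342 1.338957  1.3390372 1.3426101 0.        1.3558476 1.3558348
 1.3663399]
```

View pics/c1.png

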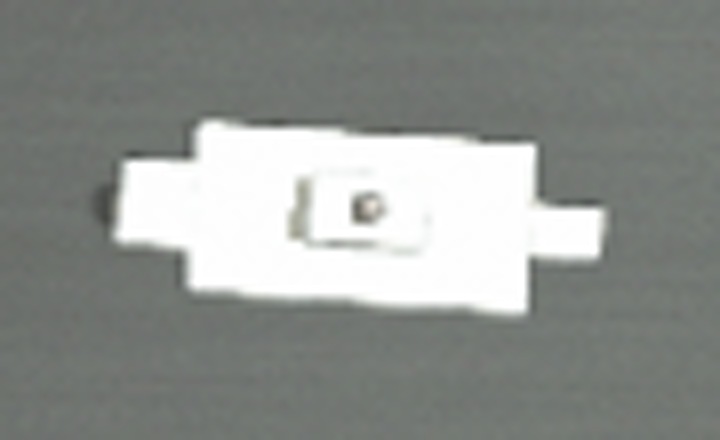

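View pics/c2.png

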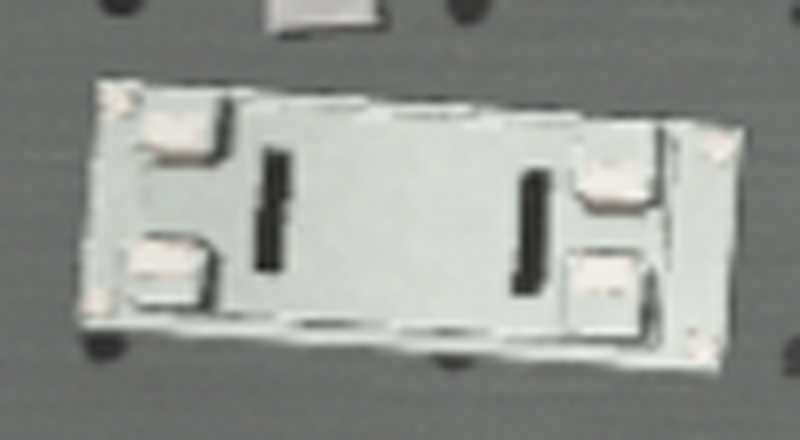

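```bash
cat >> h.py <<'E'
def rectpose(xy):
    # minarea rect in world xy (mm); returns centre, long-axis dir angle from +y (CCW yaw), dims
    (cx,cy),(w,hh),a=cv2.minAreaRect((xy*1000).astype(np.float32))
    if w<hh: a+=90; w,hh=hh,w
    yaw=(a-90+90)%180-90   # long axis along y => yaw 0
    return np.array([cx,cy]),(w,hh),yaw
E
python3 - <<'E'
from h import *
ci=camera_info("top")
im=cv2.imread("pics/top0.png")
g=cv2.resize(im,None,fx=4,fy=4,interpolation=cv2.INTER_CUBIC)
g=cv2.cvtColor(g,cv2.COLOR_BGR2GRAY)
def cont(x0,y0,x1,y1,th):
    m=np.zeros_like(g);m[y0*4:y1*4,x0*4:x1*4]=(g[y0*4:y1*4,x0*4:x1*4]>th)*255
    return m
def big(m):
    c=max(cv2.findContours(m,cv2.RETR_EXTERNAL,cv2.CHAIN_APPROX_NONE)[0],key=cv2.contourArea)
    return (c.reshape(-1,2)+.5)/4-.5
m=cont(300,180,390,235,185)
full=onz(ci,big(m),.008)[:,:2]
mo=cv2.morphologyEx(m,cv2.MORPH_OPEN,np.ones((61,61),np.uint8))
body=onz(ci,big(mo),.008)[:,:2]
print("full",rectpose(full));print("body",rectpose(body))
m=cont(172,162,270,212,160)
b=onz(ci,big(m),.008)[:,:2]
print("base",rectpose(b))
print(R.from_quat(sense()["tool_rot"]).as_matrix())
E
```

```text
full (array([ 513.2088623 , -149.70672607]), (172.89425659179688, 61.94389343261719), -2.60400390625)
body (array([ 511.34240723, -183.75750732]), (57.59444046020508, 50.75111770629883), -89.12462210655212)
base (array([559.144104  , 204.77885437]), (230.605224609375, 90.46105194091797), -2.8814010620117188)
[[ 9.17997372e-01  3.96586265e-01 -3.98802612e-04]
 [ 3.96586364e-01 -9.17995959e-01  1.63561637e-03]
 [ 2.82563800e-04 -1.65965121e-03 -9.99998583e-01]]
```

```bash
cat >> h.py <<'E'
def plan(target,heading_deg,s=None):
    """units for inch: shift along tool axes, turn about tool axes; tool straight down, tool y heading"""
    s=s or sense()
    Rt=R.from_quat(s["tool_rot"]); h=np.radians(heading_deg)
    y=np.array([np.cos(h),np.sin(h),0]);z=np.array([0,0,-1.]);x=np.cross(y,z)
    G=R.from_matrix(np.c_[x,y,z])
    sh=Rt.inv().apply(np.array(target)-s["tcp_pos"])/0.1
    tu=(Rt.inv()*G).as_rotvec()/(2*np.pi)
    print("tcp",s["tcp_pos"].round(4),"shift",sh.round(3),"turn",tu.round(4),"t",round(s["t"],2))
E
python3 - <<'E'
from h import *
s=sense();ci=camera_info("wrist");Rt=R.from_quat(s["tool_rot"])
oc=Rt.inv().apply(ci["origin"]-s["tcp_pos"]);Rc=Rt.inv()*R.from_quat(ci["orientation"])
print(oc,Rc.as_matrix().round(3))
# TCP at height .2 above P: project world points
h=np.radians(-92.6)
y=np.array([np.cos(h),np.sin(h),0]);z=np.array([0,0,-1.]);x=np.cross(y,z);print("toolx",x)
G=R.from_matrix(np.c_[x,y,z])
P=np.array([.513,-.15,.008])
for back in (0,.05,.1):
  for hz in (.15,.2,.25):
    T=P-x*back;T[2]=hz
    c2=dict(ci);c2["origin"]=T+G.apply(oc);c2["orientation"]=(G*Rc).as_quat()
    print(back,hz,proj(c2,[P,P+y*.086,P-y*.086,P+x*.03,P-x*.03]).round().tolist())
plan([.513-.06,-.15,.2],-92.6)
E
```

```text
[ 0.08245912  0.00015223 -0.14300623] [[-0.001 -0.948 -0.317]
 [ 1.    -0.001  0.   ]
 [-0.    -0.317  0.948]]
toolx [ 0.99897057 -0.04536299  0.        ]
0 0.15 [[322.0, 189.0], [411.0, 189.0], [233.0, 189.0], [322.0, 158.0], [322.0, 218.0]]
0 0.2 [[322.0, 176.0], [399.0, 176.0], [245.0, 176.0], [322.0, 149.0], [322.0, 202.0]]
0 0.25 [[322.0, 167.0], [390.0, 167.0], [255.0, 167.0], [322.0, 143.0], [322.0, 189.0]]
0.05 0.15 [[322.0, 136.0], [416.0, 136.0], [228.0, 136.0], [322.0, 101.0], [322.0, 168.0]]
0.05 0.2 [[322.0, 131.0], [403.0, 131.0], [242.0, 131.0], [322.0, 101.0], [322.0, 158.0]]
0.05 0.25 [[322.0, 127.0], [392.0, 126.0], [252.0, 127.0], [322.0, 101.0], [322.0, 151.0]]
0.1 0.15 [[322.0, 77.0], [422.0, 77.0], [222.0, 77.0], [322.0, 38.0], [322.0, 113.0]]
0.1 0.2 [[322.0, 80.0], [407.0, 80.0], [237.0, 80.0], [322.0, 48.0], [322.0, 111.0]]
0.1 0.25 [[322.0, 83.0], [396.0, 83.0], [249.0, 83.0], [322.0, 54.0], [322.0, 109.0]]
tcp [ 0.2478 -0.5732  0.2305] shift [ 3.562 -3.071  0.312] turn [-0.0003  0.      0.0721] t 0.15
```

```bash
python3 -m inch '[[-1,[1,-0.7,0],[0,0,0.0721]],[-1,[1,-0.7,0],[0,0,0.0721]],[-1,[1,-0.7,0],[0,0,0.0721]],[-1,[1,-0.7,0],[0,0,0.0721]]]'; python3 -c "
from h import *
plan([.513,-.15,.15],-92.6)"
```

```text
t: 0.55
tcp_pos: [0.3132, -0.4661, 0.231]
tool_rot: [1.0, -0.021, -0.0, -0.002]
force: [0.2, -0.2, -0.4]
finger_gap: 0.999
tcp [ 0.3132 -0.4661  0.231 ] shift [ 1.862 -3.241  0.818] turn [-0.0005  0.0001  0.0004] t 0.55
```

```bash
python3 -m inch '[[-1,[0.5,-0.95,0],[0,0,0]],[-1,[0.5,-1,0],[0,0,0]],[-1,[0.5,-1,0],[0,0,0]]]'; python3 -m inch '[[-1,[0.5,-1,0.1],[0,0,0]],[-1,[0.5,-1,0.2],[0,0,0]],[-1,[0.5,-1,0.2],[0,0,0]]]'; python3 -m inch '[[-1,[0.5,-1,0.3],[0,0,0]],[-1,[0.5,-1,0.3],[0,0,0]],[-1,[0.5,-1,0.3],[0,0,0]]]';python3 -c "
from h import *
plan([.513,-.15,.15],-92.6)"
```

```text
t: 0.85
tcp_pos: [0.367, -0.3686, 0.2309]
tool_rot: [1.0, -0.02, -0.0, -0.002]
force: [0.3, -0.3, -0.6]
finger_gap: 1.001
t: 1.15
tcp_pos: [0.4212, -0.2717, 0.2103]
tool_rot: [1.0, -0.02, -0.001, -0.001]
force: [-0.1, -0.2, -0.1]
finger_gap: 1.002
t: 1.45
tcp_pos: [0.4762, -0.1749, 0.1802]
tool_rot: [1.0, -0.021, -0.001, -0.001]
force: [-0.9, -0.3, -0.1]
finger_gap: 1.0
tcp [ 0.4762 -0.1749  0.1802] shift [ 0.358 -0.264  0.301] turn [-0.0002  0.0002  0.0006] t 1.45
```

```bash
python3 -m inch '[[-1,[0.36,-0.26,0.3],[0,0,0.0006]],[-1,[0.36,-0.26,0.3],[0,0,0.0006]],[-1,[0.36,-0.26,0.3],[0,0,0.0006]],[-1,[0.36,-0.26,0.3],[0,0,0.0006]]]'
cat > look.py <<'E'
import sys
from h import *
n=sys.argv[1]; cam=sys.argv[2] if len(sys.argv)>2 else "wrist"
ci=camera_info(cam);s=sense();p,d=snapshot(cam);cv2.imwrite(f"pics/{n}.png",p)
import pickle;pickle.dump((ci,s,d),open(f"{n}.pkl","wb"));print(s["tcp_pos"],s["t"])
E
python3 look.py w1
```

```text
t: 1.85
tcp_pos: [0.5124, -0.154, 0.1515]
tool_rot: [1.0, -0.025, 0.0, 0.0]
force: [-0.1, 0.5, 0.8]
finger_gap: 1.0
[ 0.5123665  -0.15398454  0.15151897] 1.85
```

View pics/w1.png

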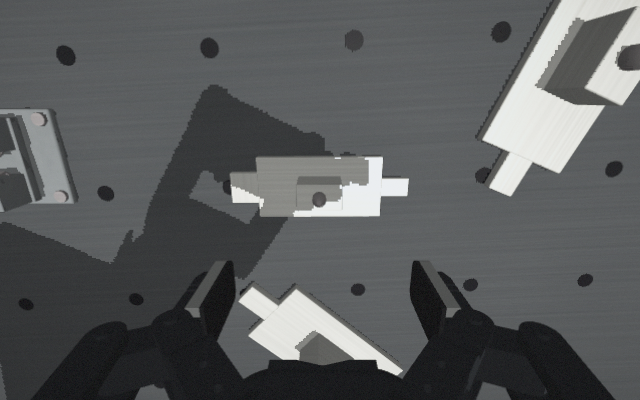

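```bash
python3 - <<'E'
from h import *
im=cv2.imread("pics/w1.png")
c=cv2.resize(im[145:225,220:420],None,fx=4,fy=4,interpolation=cv2.INTER_CUBIC)
cv2.imwrite("pics/w1c.png",np.clip(c*1.3,0,255).astype(np.uint8))
E
```

```text
(no output)
```

View pics/w1c.png

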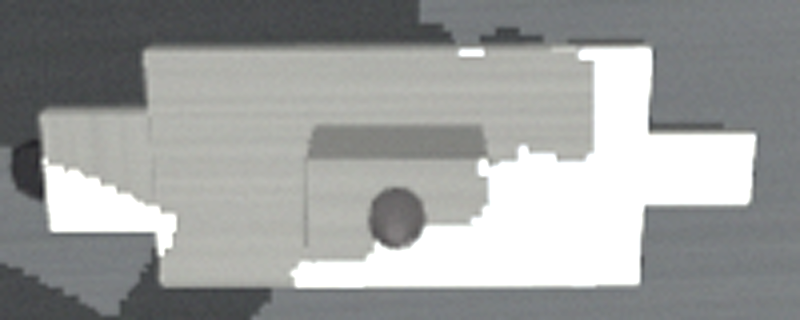

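```bash
python3 - <<'E'
from h import *
import pickle
ci,s,d=pickle.load(open("w1.pkl","rb"))
g=cv2.cvtColor(cv2.imread("pics/w1.png"),cv2.COLOR_BGR2GRAY)
print(g[150:165,300],g[208:222,280], g[190,222:240])
S=4
sub=cv2.resize(g[140:232,215:425],None,fx=S,fy=S,interpolation=cv2.INTER_CUBIC)
for th in (108,115,125):
    m=((sub>th)*255).astype(np.uint8)
    m=cv2.morphologyEx(m,cv2.MORPH_OPEN,np.ones((9,9),np.uint8))
    c=max(cv2.findContours(m,cv2.RETR_EXTERNAL,cv2.CHAIN_APPROX_NONE)[0],key=cv2.contourArea).reshape(-1,2)
    px=(c+.5)/S-.5+[215,140]
    w=onz(ci,px,.008)[:,:2]
    print(th,rectpose(w))
    M=cv2.moments((w*1000).astype(np.float32).reshape(-1,1,2))
    # ends of ears in plate frame, body side edges
    ce,_,yaw=rectpose(w); a=np.radians(yaw); ey=np.array([-np.sin(a),np.cos(a)]);ex=np.array([np.cos(a),np.sin(a)])
    q=(w*1000-ce)@np.c_[ex,ey]
    for lo,hi,nm in ((64,82,"wide"),(-82,-64,"narrow"),(-50,50,"body"),(-50,-20,"bn"),(20,50,"bw")):
        k=q[(q[:,1]>lo)&(q[:,1]<hi)]
        print(nm,np.median(k[k[:,0]>0,0]).round(2),np.median(k[k[:,0]<0,0]).round(2))
    # body ends
    k=q[(np.abs(q[:,0])>19)&(np.abs(q[:,0])<27)];print("bodyends",np.median(k[k[:,1]>0,1]),np.median(k[k[:,1]<0,1]),"ears", q[:,1].max(),q[:,1].min())
E
```

```text
[ 57  57  57  56  55  69  92 116 137 138 134 135 137 136 135] [136 138 139 140 140 139 137 131 114  55  59  59  59  58] [ 94  71  43  46  40  43  41  44  52 147 235 234 233 232 233 234 232 232]
108 (array([ 513.24200439, -150.77090454]), (173.04881286621094, 61.194854736328125), -2.6090927124023438)
wide 15.48 -15.23
narrow 9.69 -9.2
body 30.04 -30.42
bn 30.37 -30.53
bw 29.93 -29.66
bodyends 59.40205892590943 -60.15033066731463 ears 86.5244281456798 -86.52438479270184
115 (array([ 512.89068604, -150.78964233]), (172.90213012695312, 61.06148147583008), -2.2734756469726562)
wide 15.79 -14.45
narrow 9.37 -9.25
body 30.18 -30.02
bn 30.19 -30.38
bw 30.29 -28.85
bodyends 59.24479379674926 -60.203653895097645 ears 86.45109045723927 -86.45104003121557
125 (array([ 513.2479248 , -150.78967285]), (172.5470733642578, 60.677001953125), -2.6045684814453125)
wide 14.49 -15.23
narrow 9.42 -8.93
body 29.45 -30.19
bn 29.48 -30.27
bw 29.47 -29.14
bodyends 59.035365747757496 -60.0996385356556 ears 86.2735666291445 -86.27350423182757
```

```bash
python3 -m inch '[[-0.6,[0,0,0],[0,0,0]]]';python3 -c "
from h import *
print(sense()['force'])
plan([.5132,-.1505,.012],-92.5)"
```

```text
t: 2.0
tcp_pos: [0.5122, -0.1539, 0.1521]
tool_rot: [1.0, -0.025, 0.001, 0.0]
force: [0.5, -0.1, 0.2]
finger_gap: 0.856
[ 0.46287577 -0.08141831  0.22262356]
tcp [ 0.5122 -0.1539  0.1521] shift [ 0.007 -0.036  1.401] turn [ 0.0001 -0.0002 -0.0011] t 2.0
```

```bash
python3 -m inch '[[-0.6,[0.01,-0.035,0.3],[0,0,-0.0011]],[-0.6,[0.01,-0.035,0.7],[0,0,-0.0011]],[-0.6,[0.01,-0.035,1],[0,0,-0.0011]],[-0.6,[0.01,-0.035,1],[0,0,-0.0011]],[-0.6,[0.01,-0.035,1],[0,0,-0.0011]]]';python3 -c "
from h import *
plan([.5132,-.1505,.012],-92.5)"
```

```text
t: 2.5
tcp_pos: [0.5136, -0.1498, 0.0519]
tool_rot: [1.0, -0.021, 0.0, 0.0]
force: [0.1, 0.4, 0.0]
finger_gap: 0.796
tcp [ 0.5136 -0.1498  0.0519] shift [-0.004  0.007  0.399] turn [ 0.     -0.      0.0001] t 2.5
```

```bash
python3 -m inch '[[-0.6,[0,0.005,0.15],[0,0,0]],[-0.6,[0,0.005,0.3],[0,0,0]],[-0.6,[0,0.005,0.36],[0,0,0]],[-0.6,[0,0.005,0.4],[0,0,0]],[-0.6,[0,0.005,0.4],[0,0,0]]]' 40;python3 -m inch '[[-0.3,[0,0,0],[0,0,0]],[-0.2,[0,0,0],[0,0,0]],[-0.1,[0,0,0],[0,0,0]],[0,[0,0,0],[0,0,0]],[0.1,[0,0,0],[0,0,0]],[0.2,[0,0,0],[0,0,0]],[0.3,[0,0,0],[0,0,0]],[0.3,[0,0,0],[0,0,0]],[0.3,[0,0,0],[0,0,0]]]' 40;  python3 look.py w2
```

```text
t: 3.0
tcp_pos: [0.5141, -0.15, 0.0121]
tool_rot: [1.0, -0.021, 0.001, 0.0]
force: [0.3, -0.5, 0.4]
finger_gap: 0.797
t: 3.9
tcp_pos: [0.514, -0.1499, 0.0117]
tool_rot: [1.0, -0.021, 0.0, 0.0]
force: [-1.0, -1.3, 5.4]
finger_gap: 0.459
[ 0.51396859 -0.14988244  0.01174202] 3.9
```

View pics/w2.png

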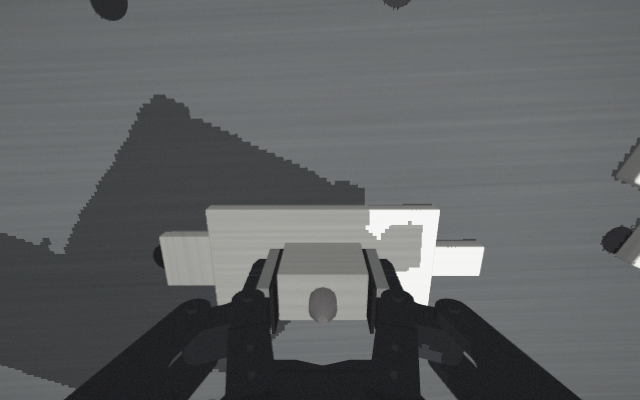

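```bash
python3 -m inch '[[0.3,[0,0,-0.05],[0,0,0]],[0.3,[0,0,-0.2],[0,0,0]],[0.3,[0,0,-0.5],[0,0,0]],[0.3,[0,0,-0.8],[0,0,0]],[0.3,[0,0,-1],[0,0,0]],[0.3,[0,0,-1],[0,0,0]]]' 60; python3 -m inch '[[0.3,[-0.1,-0.2,-0.2],[0,0,0]],[0.3,[-0.2,-0.6,-0.4],[0,0,0]],[0.3,[-0.3,-1,-0.4],[0,0,0]]]';  python3 -m inch '[[0.3,[-0.1,-0.4,0],[0,0,0]],[0.3,[-0.1,-0.8,0],[0,0,0]],[0.3,[-0.1,-1,0],[0,0,0]]]'; python3 -m inch '[[0.3,[-0.1,-0.4,0],[0,0,0]],[0.3,[-0.1,-0.8,0],[0,0,0]],[0.3,[-0.1,-1,0],[0,0,0]]]'; python3 -c "
from h import *
print(sense()['force'],sense()['ft_torque'])
plan([.459,.21,.15],-92.9)"
```

```text
t: 4.55
tcp_pos: [0.5148, -0.15, 0.1133]
tool_rot: [1.0, -0.021, 0.002, 0.001]
force: [0.3, -0.2, -3.5]
finger_gap: 0.461
t: 4.85
tcp_pos: [0.4882, -0.048, 0.1517]
tool_rot: [1.0, -0.022, 0.001, 0.0]
force: [1.8, 0.5, -4.1]
finger_gap: 0.46
t: 5.15
tcp_pos: [0.4795, 0.055, 0.1496]
tool_rot: [1.0, -0.02, -0.002, -0.001]
force: [0.6, -0.5, -3.7]
finger_gap: 0.457
t: 5.45
tcp_pos: [0.4742, 0.1549, 0.1495]
tool_rot: [1.0, -0.02, -0.002, -0.0]
force: [1.0, -0.4, -2.5]
finger_gap: 0.456
[ 1.00108851 -0.43884827 -2.48323523] [-0.09667938 -0.04521175  0.00912297]
tcp [0.4742 0.1549 0.1495] shift [-0.174 -0.545 -0.004] turn [-0.0001  0.0006  0.0017] t 5.45
```

Plate weight felt: ~3.5 N. Now the view of the bracket.

```bash
python3 -m inch '[[0.3,[-0.17,-0.3,0],[0,0,0.0017]],[0.3,[-0.17,-0.55,0],[0,0,0.0017]],[0.3,[-0.17,-0.55,0],[0,0,0.0017]],[0.3,[-0.17,-0.55,0],[0,0,0.0017]],[0.3,[-0.17,-0.55,0],[0,0,0.0017]],[0.3,[-0.17,-0.55,0],[0,0,0.0017]]]';  python3 look.py w3; python3 look.py t3 top; python3 look.py s3 side
```

```text
t: 6.05
tcp_pos: [0.4615, 0.207, 0.1508]
tool_rot: [1.0, -0.027, -0.001, 0.0]
force: [0.2, 0.3, -3.9]
finger_gap: 0.457
[0.46146027 0.20697304 0.15078555] 6.05
[0.46160753 0.2069782  0.15096229] 6.1
[0.46168486 0.20707247 0.15113142] 6.15
```

View pics/w3.png

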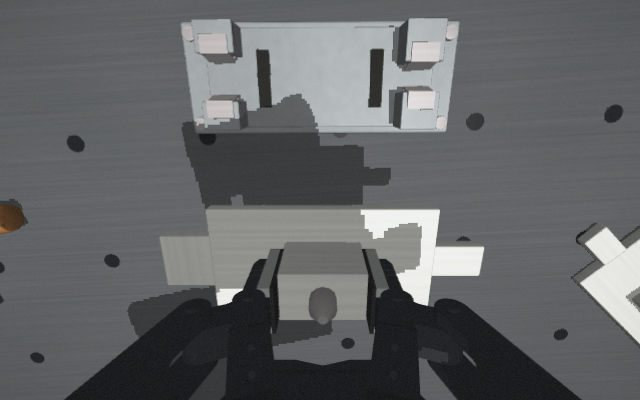

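View pics/s3.png

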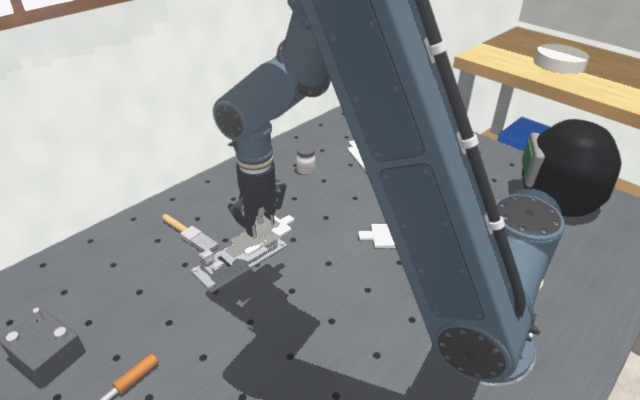

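```bash
python3 - <<'E'
from h import *
im=cv2.imread("pics/w3.png")
cv2.imwrite("pics/w3a.png",cv2.resize(im[12:142,170:330],None,fx=5,fy=4.6,interpolation=cv2.INTER_CUBIC)[:600])
cv2.imwrite("pics/w3b.png",cv2.resize(im[12:142,310:470],None,fx=5,fy=4.6,interpolation=cv2.INTER_CUBIC)[:600])
cv2.imwrite("pics/w3c.png",cv2.resize(im[200:300,150:350],None,fx=4,fy=4,interpolation=cv2.INTER_CUBIC))
cv2.imwrite("pics/w3d.png",cv2.resize(im[200:300,300:500],None,fx=4,fy=4,interpolation=cv2.INTER_CUBIC))
E
```

```text
(no output)
```

View pics/w3a.png

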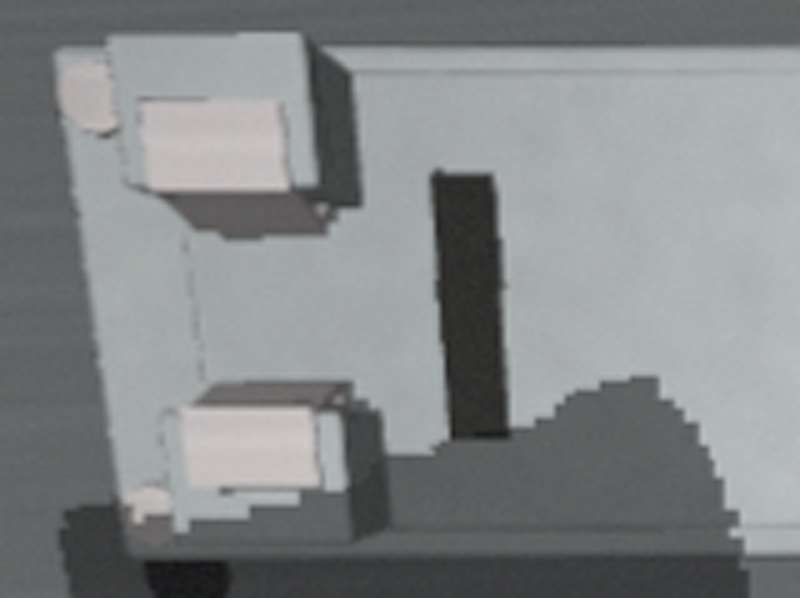

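View pics/w3b.png

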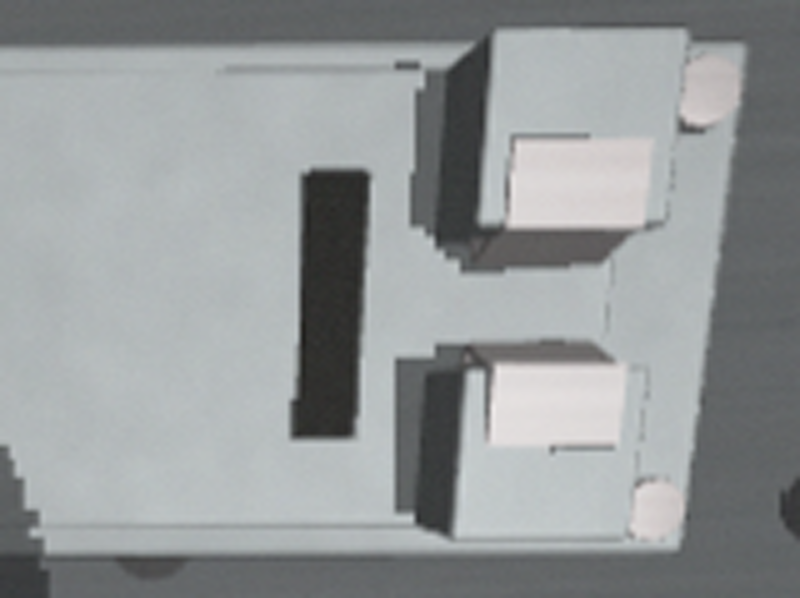

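View pics/w3c.png

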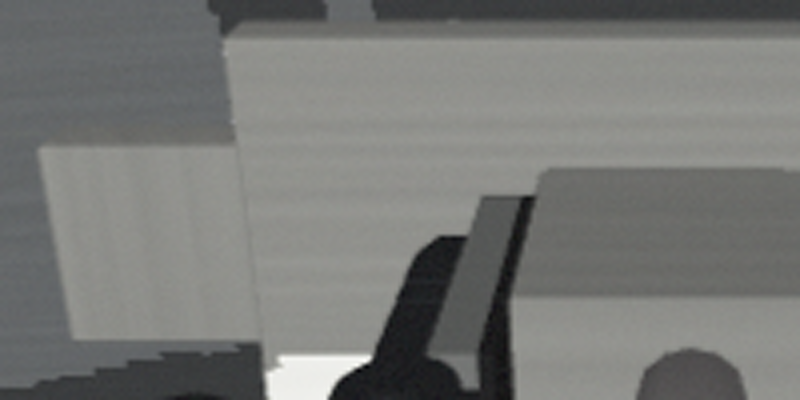

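View pics/w3d.png

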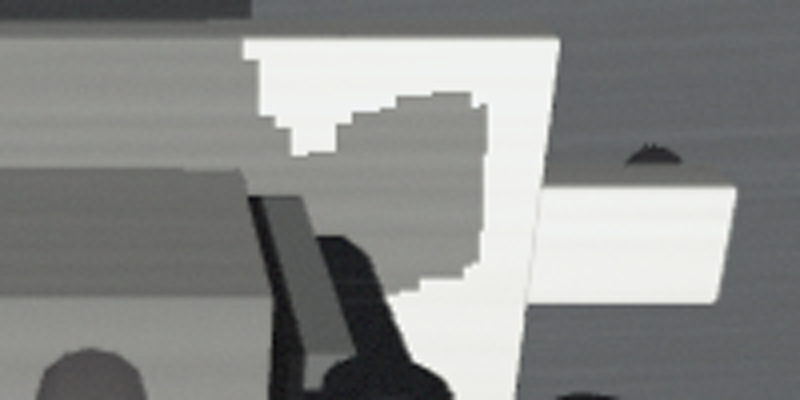

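```bash
python3 - <<'E'
from h import *
import pickle
ci,s,d=pickle.load(open("w3.pkl","rb"))
b=onz(ci,[(181.0,22.1),(195.6,132.5),(458.8,21.2),(445.8,131.4)],.008)[:,:2]*1000
TL,BL,TR,BR=b
print(b.round(1)); print("len",np.linalg.norm(TL-TR),np.linalg.norm(BL-BR),"w",np.linalg.norm(TL-BL),np.linalg.norm(TR-BR))
hd=lambda v:np.degrees(np.arctan2(v[1],v[0]))
print("centre",b.mean(0),"yaw",hd(TL-TR)-90,hd(BL-BR)-90)
Rt=R.from_quat(s["tool_rot"])
zt=s["tcp_pos"][2]-.004
p=onz(ci,[(206.6,209.6),(439.1,209.1),(159.6,236.4),(167.9,284.6),(483.6,246.4),(478.9,275.4)],zt)*1000
print(p.round(1))
w=(p[2]+p[3])/2;n=(p[4]+p[5])/2
print("wide w",np.linalg.norm(p[2]-p[3]),"nar",np.linalg.norm(p[4]-p[5]),"tot",np.linalg.norm(w-n),"body",np.linalg.norm(p[0]-p[1]))
c=(w+n)/2;print("plate c",c,"yaw",hd((w-n)[:2])-90,"body yaw",hd((p[0]-p[1])[:2])-90)
print("tcp",s["tcp_pos"]*1000,"tool y heading",hd(Rt.as_matrix()[:2,1]), "tilt",Rt.as_matrix()[:,2])
print("c-tcp in tool",Rt.inv().apply(c-s["tcp_pos"]*1000))
# heights: depth
def dep(u,v,r=3):
    q=np.median(d[v-r:v+r+1,u-r:u+r+1]);
    o=R.from_quat(ci["orientation"]).apply(np.array([*cv2.undistortPoints(np.array([[[u,v]]],float),ci["K"],ci["dist"]).ravel(),1.])*q)+ci["origin"]; return o.round(4)
for nm,uv in dict(base_r=(450,80),cradle=(315,60),cr2=(330,110),cr3=(290,45),fin=(210,26),finr=(430,28),table=(550,100),t2=(140,60),plate=(400,222),rest=(264,75),rest2=(376,75)).items(): print(nm,dep(*uv))
E
```

```text
[[609.  314.9]
 [520.5 319.7]
 [597.2  87.8]
 [509.   91.8]]
len 227.44639552794533 228.1979497678632 w 88.60173011175556 88.29311250288147
centre [558.94612073 203.54618155] yaw -2.975439593984177 -2.897467902258853
[[493.4 264.4 146.8]
 [487.2 146.2 146.8]
 [479.9 291.6 146.8]
 [450.7 293.5 146.8]
 [464.7 121.3 146.8]
 [447.1 121.9 146.8]]
wide w 29.32725508147508 nar 17.659796539812916 tot 171.23252624453352 body 118.40534531090564
plate c [460.61888634 207.07637041 146.78554889] yaw -3.1447366680161224 body yaw -3.0172314839190904
tcp [461.46026948 206.97303999 150.78554889] tool y heading -93.10383312678917 tilt [-1.25858677e-03 -3.61686020e-04 -9.99999143e-01]
c-tcp in tool [-0.84079451 -0.05933884  4.00101815]
base_r [0.5526 0.0913 0.0077]
cradle [0.5734 0.2069 0.0222]
cr2 [0.5341 0.1966 0.0219]
cr3 [0.5854 0.2261 0.022 ]
fin [0.596  0.2787 0.0498]
finr [0.5864 0.1243 0.0495]
table [ 5.307e-01 -3.100e-03  2.000e-04]
t2 [5.838e-01 3.594e-01 5.000e-04]
plate [0.4814 0.166  0.1472]
rest [0.5643 0.2491 0.0238]
rest2 [0.5593 0.1579 0.0237]
```

```bash
python3 -c "
from h import *
plan([.5598,.20345,.15],-92.97)"
```

```text
tcp [0.4618 0.2072 0.1512] shift [ 0.981 -0.016  0.012] turn [ 0.      0.     -0.0004] t 6.2
```

```bash
python3 -m inch '[[0.3,[0.2,0,0],[0,0,-0.0004]],[0.3,[0.5,-0.01,0],[0,0,-0.0004]],[0.3,[0.8,-0.016,0],[0,0,-0.0004]],[0.3,[0.98,-0.016,0.01],[0,0,-0.0004]],[0.3,[0.98,-0.016,0.01],[0,0,-0.0004]],[0.3,[0.98,-0.016,0.01],[0,0,-0.0004]]]';  python3 -c "
from h import *
plan([.5598,.20345,.075],-92.97)"
```

```text
t: 6.8
tcp_pos: [0.5587, 0.2038, 0.1498]
tool_rot: [1.0, -0.026, -0.001, 0.0]
force: [-0.1, 0.9, -4.3]
finger_gap: 0.453
tcp [0.5587 0.2038 0.1498] shift [0.013 0.003 0.748] turn [0.0001 0.0004 0.0001] t 6.8
```

```bash
python3 -m inch '[[0.3,[0.01,0,0.2],[0,0,0]],[0.3,[0.01,0,0.4],[0,0,0]],[0.3,[0.01,0,0.6],[0,0,0]],[0.3,[0.01,0,0.75],[0,0,0]],[0.3,[0.01,0,0.75],[0,0,0]],[0.3,[0.01,0,0.75],[0,0,0]],[0.3,[0.01,0,0.75],[0,0,0]]]';  python3 look.py w4; for i in 1 2 3; do python3 look.py w4$i; done; python3 look.py t4 top;python3 look.py s4 side; python3 -c "
from h import *
plan([.5598,.20345,.075],-92.97)"
```

```text
t: 7.5
tcp_pos: [0.5608, 0.2045, 0.0764]
tool_rot: [1.0, -0.025, 0.001, -0.0]
force: [-0.2, 0.1, -3.0]
finger_gap: 0.455
[0.56083508 0.20448868 0.07638248] 7.5
[0.56103093 0.20447144 0.076489  ] 7.55
[0.5610907  0.20447172 0.07647142] 7.6
[0.56106038 0.20442277 0.07638038] 7.65
[0.56099086 0.20438609 0.07622382] 7.7
[0.56090173 0.20434857 0.07603428] 7.75
tcp [0.5608 0.2043 0.0759] shift [-0.009  0.009  0.009] turn [-0.     -0.0001  0.0003] t 7.8
```

View pics/w4.png

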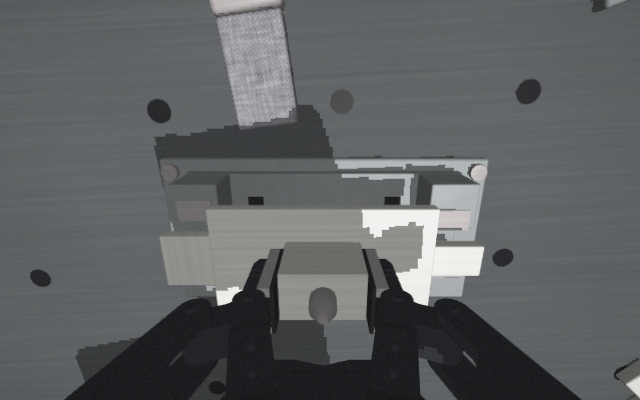

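```bash
python3 - <<'E'
from h import *
im=np.mean([cv2.imread(f"pics/w4{i}.png").astype(float) for i in ("","1","2","3")],0)
im=np.clip(im*1.4,0,255).astype(np.uint8)
cv2.imwrite("pics/w4a.png",cv2.resize(im[150:310,150:260],None,fx=7,fy=3.7,interpolation=cv2.INTER_CUBIC))
cv2.imwrite("pics/w4b.png",cv2.resize(im[150:310,390:500],None,fx=7,fy=3.7,interpolation=cv2.INTER_CUBIC))
t=cv2.imread("pics/t4.png");cv2.imwrite("pics/t4a.png",cv2.resize(t[140:260,150:310],None,fx=5,fy=5,interpolation=cv2.INTER_CUBIC))
E
```

```text
(no output)
```

View pics/w4a.png

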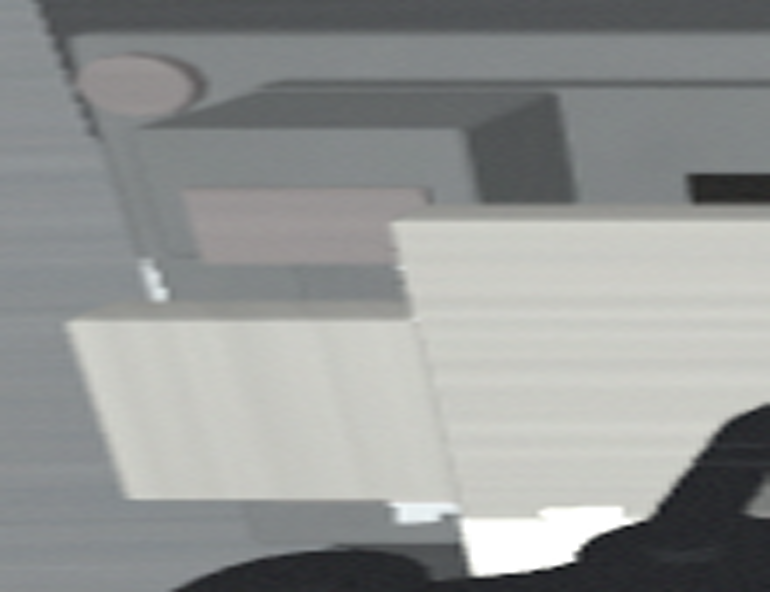

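View pics/w4b.png

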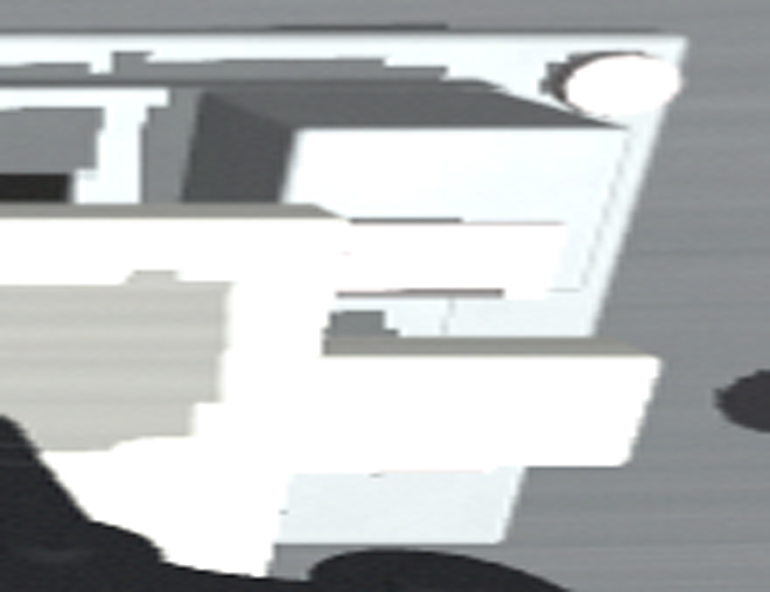

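View pics/t4a.png

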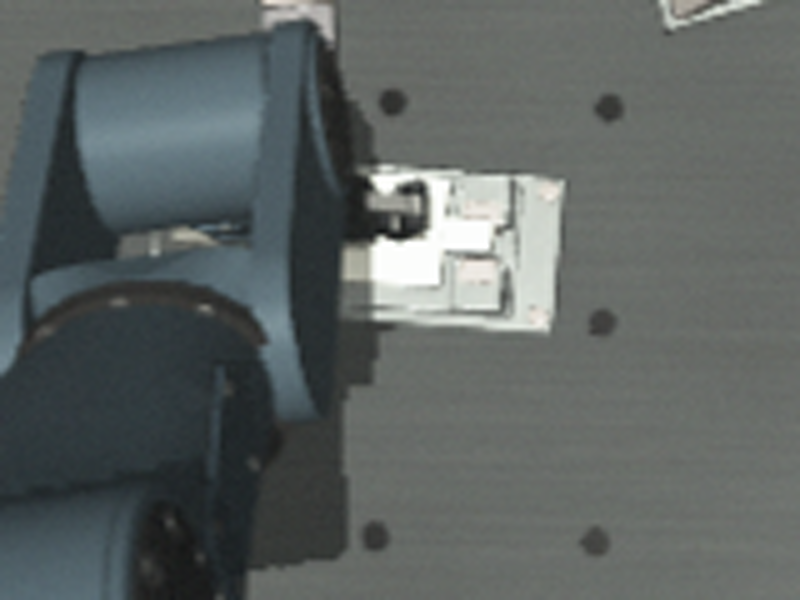

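```bash
cat > rel.py <<'E'
from h import *
def rel(ci,tcpz,baseTL,baseTR,fL,fR,wt,wb,nt,nb,zf=.0497,ext=None):
    b=onz(ci,[baseTL,baseTR],.008)[:,:2]*1000
    f=onz(ci,[fL,fR],zf)[:,:2]*1000
    p=onz(ci,[wt,wb,nt,nb],tcpz-.004)[:,:2]*1000
    def fr(l,r): v=l-r;return v/np.linalg.norm(v)
    ey=fr(*b);ex=np.array([ey[1],-ey[0]])
    cb=b.mean(0)-45*ex; cf=f.mean(0)-38*ex
    print("base len",np.linalg.norm(b[0]-b[1]),"fin sep",np.linalg.norm(f[0]-f[1]),"yaw",np.degrees(np.arctan2(-ey[0],ey[1])),"fin yaw",np.degrees(np.arctan2(-fr(*f)[0],fr(*f)[1])))
    w=(p[0]+p[1])/2;n=(p[2]+p[3])/2;c=(w+n)/2
    pw=fr(w,n);print("plate len",np.linalg.norm(w-n),"yaw",np.degrees(np.arctan2(-pw[0],pw[1])), "widths",np.linalg.norm(p[0]-p[1]),np.linalg.norm(p[2]-p[3]))
    print("bracket c base",cb,"fins",cf,"plate",c)
    for nm,q in (("base",cb),("fin",cf)):
        e=c-q;print("plate-bracket (bracket frame)",nm,"x",e@ex,"y",e@ey)
E
python3 - <<'E'
from rel import *
import pickle
ci,s,d=pickle.load(open("w4.pkl","rb"))
rel(ci,s["tcp_pos"][2],(159.9,159.4),(487.9,159.6),(215.7,184.2),(432.,184.2),(159.3,236.7),(167.6,284.2),(483.9,246.1),(479.3,275.3))
E
```

```text
base len 227.61151806104235 fin sep 123.80073279538567 yaw -2.9400695036184494 fin yaw -2.9016730499656305
plate len 171.53945888002352 yaw -2.8602083567247685 widths 28.863392680882765 17.736882480460334
bracket c base [558.15286807 203.80026622] fins [558.79638932 203.94695135] plate [560.11496675 204.61517716]
plate-bracket (bracket frame) base x 1.9177181207740113 y 0.9144770394769746
plate-bracket (bracket frame) fin x 1.2825676006227493 y 0.7349778893912219
```

```bash
python3 - <<'E'
from h import *
import pickle
ci,s,d=pickle.load(open("w3.pkl","rb"))
f=onz(ci,[(408.0,17.7),(400.6,128.6),(230.,18.8),(239.6,129.)],.0497)[:,:2]*1000
print(f, np.linalg.norm(f[0]-f[1]),np.linalg.norm(f[2]-f[3]),np.linalg.norm(f[0]-f[2]),np.linalg.norm(f[1]-f[3]),f.mean(0))
# rest corners from w3 crops
a=lambda u,v:(170+u/5-.4,12+v/4.6-.4); b=lambda u,v:(310+u/5-.4,12+v/4.6-.4)
r=onz(ci,[a(432,173),a(492,175),a(450,437),a(508,437),b(305,171),b(369,171),b(293,437),b(356,437)],.0237)[:,:2]*1000
w=r[:4].mean(0);n=r[4:].mean(0);print("rest",w,n,np.linalg.norm(w-n),(w+n)/2,np.linalg.norm(r[0]-r[2]))
E
```

```text
[[593.61352907 140.05567779]
 [518.20777035 143.12335786]
 [599.73726097 264.05355341]
 [524.76405661 268.02409091]] 75.46813307334399 75.07826943172353 124.14899617250944 125.07269089067582 [559.08065425 203.81416999]
rest [561.4823771  249.60677497] [556.69916599 158.17626447] 91.55554248437625 [559.09077155 203.89151972] 43.53255845618312
```

```bash
python3 -m inch '[[0.3,[-0.01,0.0065,0.05],[0,0,0]],[0.3,[-0.01,0.0065,0.1],[0,0,0]],[0.3,[-0.01,0.0065,0.15],[0,0,0]],[0.3,[-0.01,0.0065,0.15],[0,0,0]],[0.3,[-0.01,0.0065,0.15],[0,0,0]]]';  python3 look.py w5; python3 look.py s5 side; python3 - <<'E'
from h import *
im=cv2.imread("pics/w5.png")
im=np.clip(im*1.4,0,255).astype(np.uint8)
a=cv2.resize(im[150:310,150:260],None,fx=3.6,fy=3.6,interpolation=cv2.INTER_CUBIC)
b=cv2.resize(im[150:310,390:500],None,fx=3.6,fy=3.6,interpolation=cv2.INTER_CUBIC)
cv2.imwrite("pics/w5a.png",np.hstack([a,b]))
s=cv2.imread("pics/s5.png");cv2.imwrite("pics/s5a.png",cv2.resize(s[180:310,170:310],None,fx=4.5,fy=4.5,interpolation=cv2.INTER_CUBIC))
E
```

```text
t: 8.3
tcp_pos: [0.5593, 0.2036, 0.0599]
tool_rot: [1.0, -0.025, -0.0, 0.0]
force: [0.1, 0.3, -3.6]
finger_gap: 0.458
[0.55934456 0.20364705 0.05985516] 8.3
[0.55957469 0.20368727 0.0601278 ] 8.35
```

View pics/w5a.png

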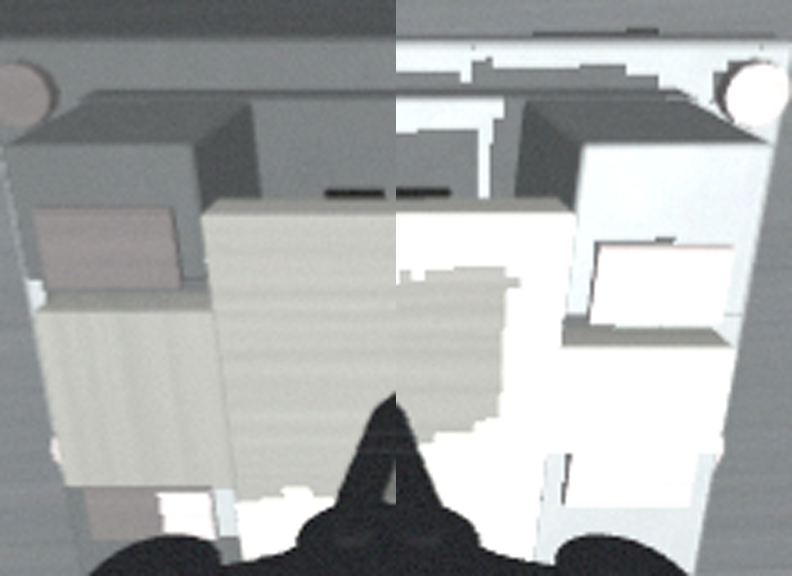

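View pics/s5a.png

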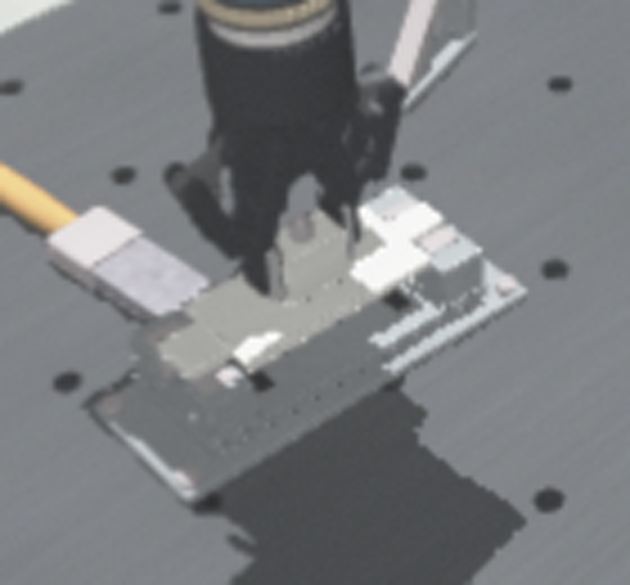

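```bash
python3 - <<'E'
from h import *
import pickle
ci,s,d=pickle.load(open("w5.pkl","rb"))
z=s["tcp_pos"][2]-.004
f=onz(ci,[(203.0,190.2),(441.6,190.2)],.0497)[:,:2]*1000
p=onz(ci,[(207.1,209.4),(438.8,208.8)],z)[:,:2]*1000
w=onz(ci,[(160.2,235.8),(167.7,284.6)],z)[:,:2]*1000
n=onz(ci,[(482.7,246)],z)[:,:2]*1000
ey=f[0]-f[1];print(np.linalg.norm(ey),np.linalg.norm(p[0]-p[1]));ey/=np.linalg.norm(ey);ex=np.array([ey[1],-ey[0]])
F=f.mean(0)-37.65*ex;P=p.mean(0)-30*ex
yaw=lambda v:np.degrees(np.arctan2(-v[0],v[1]))
print("yaws",yaw(f[0]-f[1]),yaw(p[0]-p[1]))
e=P-F;print("body: dx",e@ex,"dy",e@ey)
q=lambda v:((v-F)@ex,(v-F)@ey)
print("wide ear corners",q(w[0]),q(w[1]),"nar",q(n[0]))
E
```

```text
123.98726496231853 117.97436930652565
yaws -2.9204974446992713 -2.762246816637542
body: dx -0.5576321324186386 dy -0.3115199071981871
wide ear corners (np.float64(14.557199908389148), np.float64(84.96057461589487)) (np.float64(-15.109835838153014), np.float64(85.75796257983022)) nar (np.float64(8.632361899415244), np.float64(-85.04705693911723))
```

```bash
python3 -m inch '[[0.3,[0.003,0,0.005],[0,0,0]],[0.3,[0.003,0,0.01],[0,0,0]],[0.3,[0.003,0,0.015],[0,0,0]],[0.3,[0.003,0,0.02],[0,0,0]],[0.3,[0.003,0,0.02],[0,0,0]]]'; python3 -m inch '[[0.3,[0,0,0.005],[0,0,0]],[0.3,[0,0,0.01],[0,0,0]],[0.3,[0,0,0.015],[0,0,0]],[0.3,[0,0,0.02],[0,0,0]],[0.3,[0,0,0.02],[0,0,0]]]'; python3 -m inch '[[0.3,[0,0,0.005],[0,0,0]],[0.3,[0,0,0.01],[0,0,0]],[0.3,[0,0,0.015],[0,0,0]],[0.3,[0,0,0.02],[0,0,0]],[0.3,[0,0,0.02],[0,0,0]]]'; python3 -m inch '[[0.3,[0,0,0.005],[0,0,0]],[0.3,[0,0,0.01],[0,0,0]],[0.3,[0,0,0.015],[0,0,0]],[0.3,[0,0,0.02],[0,0,0]],[0.3,[0,0,0.02],[0,0,0]]]'
```

```text
t: 8.9
tcp_pos: [0.5597, 0.2037, 0.0583]
tool_rot: [1.0, -0.025, -0.0, 0.0]
force: [0.4, 0.4, -3.1]
finger_gap: 0.455
t: 9.4
tcp_pos: [0.5598, 0.2037, 0.0562]
tool_rot: [1.0, -0.025, -0.0, 0.0]
force: [-0.1, 0.6, -3.7]
finger_gap: 0.457
t: 9.9
tcp_pos: [0.5597, 0.2037, 0.0544]
tool_rot: [1.0, -0.025, -0.0, 0.0]
force: [-1.3, 0.2, -0.9]
finger_gap: 0.455
t: 10.4
tcp_pos: [0.5599, 0.2037, 0.0525]
tool_rot: [1.0, -0.025, 0.0, -0.0]
force: [0.3, 0.8, 0.9]
finger_gap: 0.455
```

```bash
for i in 1; do python3 -m inch '[[0.3,[0,0,0.005],[0,0,0]],[0.3,[0,0,0.01],[0,0,0]],[0.3,[0,0,0.015],[0,0,0]],[0.3,[0,0,0.02],[0,0,0]],[0.3,[0,0,0.02],[0,0,0]]]'; python3 -c "
from h import *
print(sense()['ft_torque'].round(3))";python3 -m inch '[[0.3,[0,0,0.005],[0,0,0]],[0.3,[0,0,0.01],[0,0,0]],[0.3,[0,0,0.015],[0,0,0]],[0.3,[0,0,0.02],[0,0,0]],[0.3,[0,0,0.02],[0,0,0]]]';  python3 -c "
from h import *
print(sense()['ft_torque'].round(3))"; python3 -m inch '[[0.3,[0,0,0.005],[0,0,0]],[0.3,[0,0,0.01],[0,0,0]],[0.3,[0,0,0.015],[0,0,0]],[0.3,[0,0,0.02],[0,0,0]],[0.3,[0,0,0.02],[0,0,0]]]'; done;python3 -c "
from h import *
print(sense()['ft_torque'].round(3))"; python3 look.py w6
```

```text
t: 10.9
tcp_pos: [0.56, 0.2037, 0.0504]
tool_rot: [1.0, -0.025, 0.0, -0.0]
force: [-1.2, 0.4, 3.0]
finger_gap: 0.46
[0.044 0.187 0.006]
t: 11.4
tcp_pos: [0.56, 0.2037, 0.0484]
tool_rot: [1.0, -0.025, 0.0, -0.0]
force: [-1.4, 0.7, 4.8]
finger_gap: 0.457
[-0.035  0.276  0.009]
t: 11.9
tcp_pos: [0.56, 0.2037, 0.0467]
tool_rot: [1.0, -0.025, 0.0, -0.0]
force: [-2.1, 0.7, 6.2]
finger_gap: 0.455
[0.003 0.321 0.025]
[0.56002192 0.20371828 0.04668548] 11.9
```

```bash
python3 -m inch '[[0.3,[-0.002,0,0],[0,0,0]],[0.3,[-0.004,0,0],[0,0,0]],[0.3,[-0.004,0,0.005],[0,0,0]],[0.3,[-0.004,0,0.01],[0,0,0]],[0.3,[-0.004,0,0.01],[0,0,0]]]'; for i in 1; do python3 -m inch '[[0.3,[0,0,0.005],[0,0,0]],[0.3,[0,0,0.01],[0,0,0]],[0.3,[0,0,0.015],[0,0,0]],[0.3,[0,0,0.02],[0,0,0]],[0.3,[0,0,0.02],[0,0,0]]]'; python3 -c "
from h import *
print(sense()['ft_torque'].round(3))";python3 -m inch '[[0.3,[0,0,0.005],[0,0,0]],[0.3,[0,0,0.01],[0,0,0]],[0.3,[0,0,0.015],[0,0,0]],[0.3,[0,0,0.02],[0,0,0]],[0.3,[0,0,0.02],[0,0,0]]]'; done; python3 -c "
from h import *
print(sense()['ft_torque'].round(3))"
```

```text
t: 12.45
tcp_pos: [0.56, 0.2037, 0.0459]
tool_rot: [1.0, -0.025, 0.001, -0.0]
force: [-1.5, -0.5, 6.4]
finger_gap: 0.458
t: 12.95
tcp_pos: [0.5598, 0.2038, 0.0434]
tool_rot: [1.0, -0.025, 0.001, -0.0]
force: [-0.8, 0.4, 3.4]
finger_gap: 0.459
[ 0.018  0.118 -0.01 ]
t: 13.45
tcp_pos: [0.5597, 0.2037, 0.0412]
tool_rot: [1.0, -0.025, 0.0, -0.0]
force: [0.4, -0.8, 2.6]
finger_gap: 0.456
[-0.012 -0.012 -0.006]
```

```bash
python3 -m inch '[[0.3,[0,0,0.005],[0,0,0]],[0.3,[0,0,0.01],[0,0,0]],[0.3,[0,0,0.015],[0,0,0]],[0.3,[0,0,0.02],[0,0,0]],[0.3,[0,0,0.02],[0,0,0]]]';python3 -m inch '[[0.3,[0,0,0.005],[0,0,0]],[0.3,[0,0,0.01],[0,0,0]],[0.3,[0,0,0.01],[0,0,0]]]';python3 -m inch '[[0.3,[0,0,0.005],[0,0,0]],[0.3,[0,0,0.005],[0,0,0]],[0.3,[0,0,0.005],[0,0,0]]]'; python3 -m inch '[[0.3,[0,0,0.005],[0,0,0]],[0.3,[0,0,0.005],[0,0,0]],[0.3,[0,0,0.005],[0,0,0]]]'
```

```text
t: 13.95
tcp_pos: [0.5596, 0.2037, 0.0393]
tool_rot: [1.0, -0.025, 0.0, -0.0]
force: [-0.1, -0.3, 2.6]
finger_gap: 0.454
t: 14.25
tcp_pos: [0.5595, 0.2037, 0.0382]
tool_rot: [1.0, -0.025, 0.0, 0.0]
force: [0.3, -0.6, 3.1]
finger_gap: 0.46
t: 14.55
tcp_pos: [0.5595, 0.2037, 0.0378]
tool_rot: [1.0, -0.025, 0.0, -0.0]
force: [0.4, -0.4, 3.1]
finger_gap: 0.455
t: 14.85
tcp_pos: [0.5595, 0.2037, 0.0373]
tool_rot: [1.0, -0.025, 0.0, -0.0]
force: [0.7, 0.1, 3.1]
finger_gap: 0.457
```

```bash
for i in 1; do python3 -m inch '[[0.3,[0,0,0.005],[0,0,0]],[0.3,[0,0,0.005],[0,0,0]],[0.3,[0,0,0.005],[0,0,0]]]'; python3 -m inch '[[0.3,[0,0,0.005],[0,0,0]],[0.3,[0,0,0.005],[0,0,0]],[0.3,[0,0,0.005],[0,0,0]]]'; python3 -m inch '[[0.3,[0,0,0.004],[0,0,0]],[0.3,[0,0,0.004],[0,0,0]],[0.3,[0,0,0.004],[0,0,0]]]'; done
```

```text
t: 15.15
tcp_pos: [0.559, 0.2036, 0.0357]
tool_rot: [1.0, -0.025, -0.001, 0.0]
force: [2.3, 1.0, -6.7]
finger_gap: 0.452
t: 15.45
tcp_pos: [0.559, 0.2036, 0.0356]
tool_rot: [1.0, -0.025, -0.001, 0.0]
force: [2.7, 0.1, -9.6]
finger_gap: 0.458
t: 15.75
tcp_pos: [0.559, 0.2036, 0.0356]
tool_rot: [1.0, -0.025, -0.0, 0.0]
force: [2.6, -0.6, -9.6]
finger_gap: 0.453
```

```bash
for i in 1; do python3 -m inch '[[0.3,[0,0,0.003],[0,0,0]],[0.3,[0,0,0.003],[0,0,0]],[0.3,[0,0,0.003],[0,0,0]]]'; python3 -m inch '[[0.3,[0,0,0.003],[0,0,0]],[0.3,[0,0,0.003],[0,0,0]],[0.3,[0,0,0.003],[0,0,0]]]';  python3 -m inch '[[0.3,[0,0,0.003],[0,0,0]],[0.3,[0,0,0.003],[0,0,0]],[0.3,[0,0,0.003],[0,0,0]]]'; done; python3 -c "
from h import *
print(sense()['ft_torque'].round(3))"
```

```text
t: 16.05
tcp_pos: [0.5592, 0.2036, 0.0356]
tool_rot: [1.0, -0.025, -0.0, 0.0]
force: [2.1, 0.6, -9.2]
finger_gap: 0.457
t: 16.35
tcp_pos: [0.5593, 0.2036, 0.0355]
tool_rot: [1.0, -0.025, -0.0, 0.0]
force: [1.0, -0.4, -6.7]
finger_gap: 0.457
t: 16.65
tcp_pos: [0.5594, 0.2037, 0.0352]
tool_rot: [1.0, -0.025, 0.0, 0.0]
force: [1.7, -1.0, -5.0]
finger_gap: 0.452
[-0.075 -0.194 -0.004]
```

```bash
for i in 1; do python3 -m inch '[[0.3,[0,0,0.003],[0,0,0]],[0.3,[0,0,0.005],[0,0,0]],[0.3,[0,0,0.005],[0,0,0]]]'; python3 -m inch '[[0.3,[0,0,0.003],[0,0,0]],[0.3,[0,0,0.005],[0,0,0]],[0.3,[0,0,0.005],[0,0,0]]]';  python3 -m inch '[[0.3,[0,0,0.003],[0,0,0]],[0.3,[0,0,0.003],[0,0,0]],[0.3,[0,0,0.003],[0,0,0]]]'; done; python3 -c "
from h import *
print(sense()['ft_torque'].round(3))"; python3 look.py w7; python3 look.py s7 side; python3 -c "
import cv2,numpy as np
im=np.clip(cv2.imread('pics/w7.png')*1.4,0,255).astype(np.uint8)
cv2.imwrite('pics/w7a.png',cv2.resize(im[150:310,130:510],None,fx=2.1,fy=2.1,interpolation=cv2.INTER_CUBIC))
s=cv2.imread('pics/s7.png');cv2.imwrite('pics/s7a.png',cv2.resize(s[180:310,170:310],None,fx=4.5,fy=4.5,interpolation=cv2.INTER_CUBIC))"
```

```text
t: 16.95
tcp_pos: [0.5595, 0.2037, 0.0348]
tool_rot: [1.0, -0.025, 0.0, -0.0]
force: [0.4, -1.6, -3.2]
finger_gap: 0.456
t: 17.25
tcp_pos: [0.5595, 0.2037, 0.0345]
tool_rot: [1.0, -0.025, 0.0, -0.0]
force: [-0.7, -0.0, 1.2]
finger_gap: 0.458
t: 17.55
tcp_pos: [0.5595, 0.2037, 0.0343]
tool_rot: [1.0, -0.025, 0.0, -0.0]
force: [-1.5, -1.2, 5.6]
finger_gap: 0.458
[-0.226  0.235  0.002]
[0.55948165 0.20371745 0.0342963 ] 17.55
[0.55945168 0.20371385 0.03428033] 17.6
```

View pics/w7a.png

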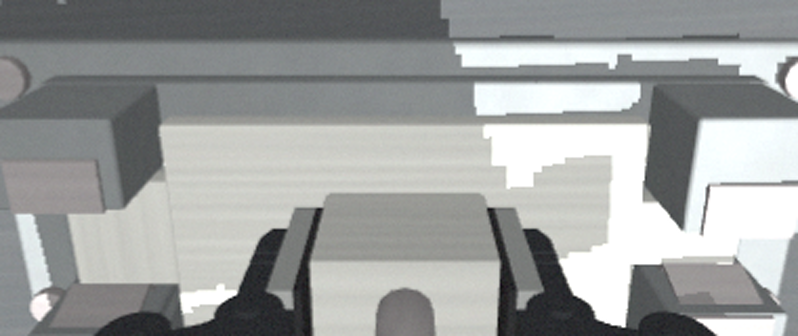

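View pics/s7a.png

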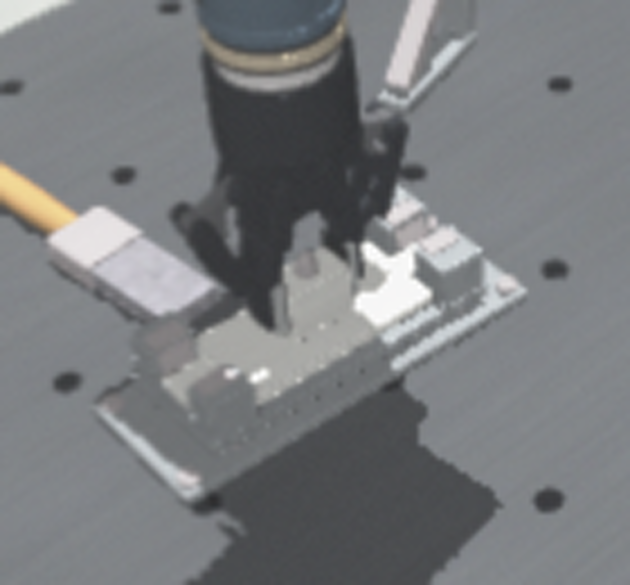

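```bash
python3 -m inch '[[0.3,[0,0,0.002],[0,0,0]],[0.3,[0,0,0.003],[0,0,0]],[0.3,[0,0,0.003],[0,0,0]],[0.3,[0,0,0.003],[0,0,0]]]';python3 -m inch '[[0.3,[0,0,0.002],[0,0,0]],[0.3,[0,0,0.002],[0,0,0]],[0.3,[0,0,0.002],[0,0,0]],[0.3,[0,0,0.002],[0,0,0]]]'; python3 -c "
from h import *
print(sense()['ft_torque'].round(3))"
```

```text
t: 18.05
tcp_pos: [0.5595, 0.2037, 0.0342]
tool_rot: [1.0, -0.025, 0.0, -0.0]
force: [-2.2, -1.6, 5.9]
finger_gap: 0.456
t: 18.45
tcp_pos: [0.5594, 0.2037, 0.0341]
tool_rot: [1.0, -0.025, 0.0, 0.0]
force: [-2.8, -1.3, 7.8]
finger_gap: 0.459
[-0.25   0.322 -0.023]
```

```bash
python3 -m inch '[[0.3,[0,0,-0.003],[0,0,0]],[0.3,[0,0,-0.006],[0,0,0]],[0.3,[0,0,-0.006],[0,0,0]]]'; python3 -m inch '[[0,[0,0,0],[0,0,0]],[-0.2,[0,0,0],[0,0,0]],[-0.35,[0,0,0],[0,0,0]],[-0.35,[0,0,0],[0,0,0]],[-0.35,[0,0,0],[0,0,0]]]'
```

```text
t: 18.75
tcp_pos: [0.5595, 0.2037, 0.0342]
tool_rot: [1.0, -0.025, 0.0, -0.0]
force: [-2.0, -1.3, 6.4]
finger_gap: 0.459
t: 19.25
tcp_pos: [0.5594, 0.2038, 0.0336]
tool_rot: [1.0, -0.025, -0.0, -0.0]
force: [-0.7, -0.1, -0.3]
finger_gap: 0.678
```

Released, zero force. Rise and check.

```bash
python3 -m inch '[[-0.35,[0,0,-0.1],[0,0,0]],[-0.35,[0,0,-0.3],[0,0,0]],[-0.35,[0,0,-0.6],[0,0,0]],[-0.35,[0,0,-0.9],[0,0,0]],[-0.35,[0,0,-1],[0,0,0]],[-0.35,[0,0,-1],[0,0,0]]]'; python3 -m inch '[[-0.35,[-0.3,0,0],[0,0,0]],[-0.35,[-0.6,0,0],[0,0,0]],[-0.35,[-0.8,0,0],[0,0,0]],[-0.35,[-0.8,0,0],[0,0,0]],[-0.35,[-0.8,0,0],[0,0,0]],[-0.35,[-0.8,0,0],[0,0,0]]]';python3 look.py w8;python3 look.py w81; python3 look.py s8 side; python3 -c "
import cv2,numpy as np
s=cv2.imread('pics/s8.png');cv2.imwrite('pics/s8a.png',cv2.resize(s[180:310,170:310],None,fx=4.5,fy=4.5,interpolation=cv2.INTER_CUBIC))"
```

```text
t: 19.85
tcp_pos: [0.5607, 0.204, 0.136]
tool_rot: [1.0, -0.025, 0.002, -0.0]
force: [0.2, 0.6, -0.9]
finger_gap: 0.674
t: 20.45
tcp_pos: [0.4811, 0.2077, 0.1335]
tool_rot: [1.0, -0.025, 0.001, -0.0]
force: [0.1, 0.1, 0.6]
finger_gap: 0.678
[0.48112402 0.20772022 0.1334629 ] 20.45
[0.48116829 0.20769171 0.13355309] 20.5
[0.48099347 0.20766035 0.13360427] 20.55
```

View pics/w8.png

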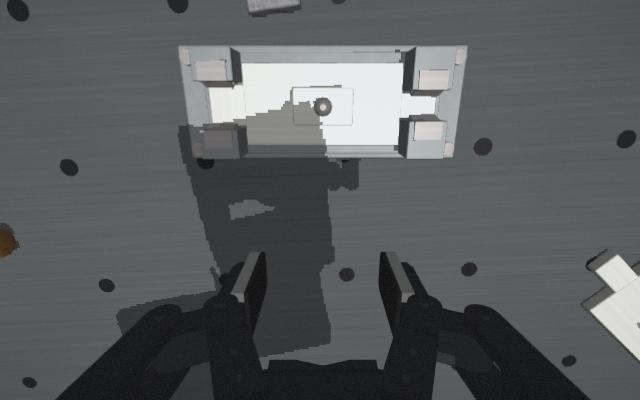

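View pics/s8a.png

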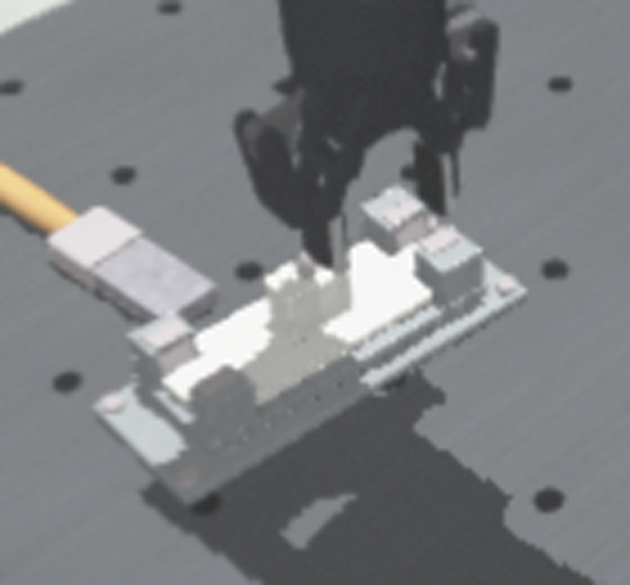

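```bash
python3 - <<'E'
from h import *
import pickle
D=[pickle.load(open(f"{n}.pkl","rb")) for n in("w8","w81")]
ci=D[0][0];d=np.mean([x[2] for x in D],0)
def box(u0,u1,v0,v1):
    vv,uu=np.mgrid[v0:v1,u0:u1];q=d[v0:v1,u0:u1].ravel()
    n=cv2.undistortPoints(np.c_[uu.ravel(),vv.ravel()].astype(float).reshape(-1,1,2),ci["K"],ci["dist"]).reshape(-1,2)
    P=R.from_quat(ci["orientation"]).apply(np.c_[n,np.ones(len(n))]*q[:,None])+ci["origin"];return P
for nm,b in dict(wide_body=(248,285,70,140),nar_body=(362,398,70,140),wide_ear=(217,236,94,114),nar_ear=(410,430,97,111),front=(250,398,68,80),back=(250,398,132,142),cradle=(250,395,147,150),cradle_f=(250,395,55,60),finL=(205,228,52,58),finR=(418,440,52,64),table=(500,600,180,240),blk=(296,312,90,122)).items():
    P=box(*b);P=P[np.isfinite(P).all(1)];print(nm,np.median(P,0).round(4),len(P),P[:,2].std().round(4))
E
```

```text
wide_body [0.5615 0.2467 0.0311] 2590 0.0113
nar_body [0.5572 0.1605 0.0311] 2520 0.0109
wide_ear [0.5638 0.2771 0.0311] 380 0.0089
nar_ear [0.5562 0.1301 0.0311] 280 0.0104
front [0.5811 0.202  0.0311] 1776 0.0112
back [0.5353 0.2043 0.0311] 1480 0.0096
cradle [0.525  0.206  0.0219] 435 0.0135
cradle_f [0.5933 0.2025 0.022 ] 725 0.0115
finL [0.5952 0.2735 0.0494] 138 0.0097
finR [0.5861 0.1308 0.0494] 264 0.0005
table [ 4.523e-01 -7.300e-03  3.000e-04] 6000 0.0114
blk [0.5599 0.2163 0.0631] 512 0.0105
```

```bash
python3 -c "
from station import *
print(sign_off())"
```

```text
the job is handed in; nothing more can be done
None
```

The locator plate is in the bracket, wide ear in the wide slot and narrow ear in the narrow slot, and released. I handed the job in at about 20.6 s.

- **Grip and alignment:** I picked up the smallest of the look-alike plates by its block and lined it up with the slots from the wrist camera. On the way in, the side force showed it sitting about 0.5 mm off in x, so I shifted it 0.4 mm.
- **Pressing:** I went down at about 5 mm/s, then in half-millimetre steps. At the clip crest the wrist force read +6.4 N (about 10 N of push, the plate's weight included). It then jumped to -9.6 N as the ears snapped under the clips, and rose steeply again once the plate was on the rests. I stopped at about +8 N, then eased off and opened the gripper.
- **Last checks:** The plate's top measured 31.1 mm high at both body ends, both ears and both long sides, so it lies flat. That puts its underside about 0.5 mm below where the free rests stood, which fits the snapped-in range. Wrist force was near zero with the gripper clear.
- **Not checked directly:** The robot's state has no rest readings, so the rest travel is judged from camera depth only. I did not measure the other things on the table again. The arm's path stayed clear of them, and the last pictures, which show only part of the table, showed nothing disturbed.
- **Disagreement between cameras:** The top and wrist cameras differed by about 1.1 mm in y. I used the wrist camera for both plate and bracket.

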